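# Reset the ratchet sharpening stand and lay the stone on it

### The job

The sharpening stand's board is propped too steep: lift it by its bar past its top notch so that the weighted pawl throws over, lower it all the way down flat, then raise it slowly to its second notch from the bottom and let go so that it stands there on the pawl. Only then take the sharpening stone out of its wooden rack, lay it flat on the freezer top, let go and take it again across its width, and lay it flat on the board, centred crosswise and against (or within about a centimetre of) the two small stop lips. Leave the other bar things where they are.

Things in the scene. Friction and masses are not known exactly. Their poses are not given: they have to be found in the camera images.
- stand_hinge (a point): Middle of the hinge line of the fixed dark steel sharpening stand, 40 mm above the freezer top. x: away from the robot along the flat board, y: along the hinge to the left, z: up. Its base plate (16 mm thick) reaches 25 mm in front of it, 167 mm behind, 86 mm to the right, 113 mm to the left, where a toothed sector (radius 69 mm) and the pawl rise to 165 mm above the freezer top.
- board (a joint): Board angle, rad: 0 flat, 1.36 greatest; hinged at its near edge, 0.5 kg, damping 0.35 N m s/rad. Five notches: 0.216, 0.39 (the second from the bottom), 0.565, 0.74, 0.915; it starts in the 3rd, 4th or 5th. Raised (under 1 rad/s) 0.03 past a notch and let down, it rests there. Above about 1.12 the pawl throws off and the board can be lowered; at about 0.1 on the way down it goes on again.
- pawl (a joint): Angle of the throw-over pawl (with a round weight above its pivot), rad: about -0.02 to 0.16 engaged, weight leaning to the robot; 0.49 thrown over and released, weight leaning away. A lobe on the board's sector moves it both ways; it need not be touched.
- bar (a point): Middle of the round steel lifting bar at the board's far edge: 12 mm thick, 100 mm long along y, its centre 45 mm beyond the wood. It lies 185 mm from the hinge line along the board and 5 mm to the board's upper side, and moves on that arc (45 mm above the freezer top when flat); it can turn between the fingers. Axes as of bed.
- bed (a point): Where the centre of the laid stone's underside belongs: on the board's face, 104.5 mm from the hinge line, mid-width. x up the slope, y along the hinge, z normal to the board; moves with it. Wood 164 wide, 10 thick, to 140 mm from the hinge line. The two stop lips are 10 mm high, upper edges at x = -27.5 mm, each from 42 to 74 mm either side of the middle, with room for a finger between.
- stone_center (a point): Centre of the loose grey sharpening stone, a block 55 (its x) x 150 (its y) x 23 mm (its z), about 0.42 kg. At the start it stands on a long edge in the rack: y level along the slot, x upright, centre 41.5 mm and top 69 mm above the freezer top. Pushed sideways near its top when standing free, it tips over flat. Either broad face may lie on the board.
- rack: Fixed wooden rack for the stone, base 60 x 120 mm, 14 mm thick; two walls 110 mm long along y, 8 mm thick, tops 36 mm above the freezer top, leave a slot 28 mm wide that runs along y. Origin at the centre of its underside.
- jigger: Bystander, not to be moved: steel double jigger, 44 mm across, 74 mm tall. Origin at the centre of its underside.
- flask: Bystander, not to be moved: small black flask with stepped cap, 57 mm across, 74 mm tall. Origin at the centre of its underside.
- caddy: Bystander, not to be moved: bamboo box of sugar sticks, 60 x 68 mm, 92 mm tall. Origin at the centre of its underside.
- tamper: Bystander, not to be moved: coffee tamper with steel foot and black grip, 58 mm across, 82 mm tall. Origin at the centre of its underside.

How it is judged:
On the way, in this order (a step that is already met when the one before it is completed fails the run):
1. the board is lifted past its top notch and the pawl has thrown over (value of joint board above 1.05 rad and value of joint pawl above 0.42 rad), for 0.1 s.
2. the board is lowered flat and the pawl has gone back on (value of joint board below 0.05 rad and value of joint pawl below 0.2 rad), for 0.1 s.
3. the board stands in its second notch from the bottom, let go, and the stone is still in its rack (value of joint board between 0.33 and 0.46 rad and value of joint pawl below 0.16 rad and velocity of joint board between -0.05 and 0.05 rad/s and contact force between the fingers and anything else below 0.2 N and distance of stone_center from where it was at the start of the episode below 0.02 m), for 0.3 s.
4. the stone lies flat on the freezer top, let go ((angle between stone_center's own z axis and vertical below 0.1 rad or angle between stone_center's own z axis and vertical above 3.04 rad) and height (world z) of stone_center below 0.017 m and contact force between the fingers and anything else below 0.2 N), for 0.2 s.
At the end, for the whole second after the job is handed in: The board rests in its second notch from the bottom (0.33 to 0.46 rad) with the pawl engaged, and the stone lies still and flat on it (within 0.1 rad), its length along the hinge (within 0.12 rad), its centre within 12 mm along the slope and 15 mm sideways of the place against the two lips (value of joint board between 0.33 and 0.46 rad and value of joint pawl below 0.16 rad and velocity of joint board between -0.05 and 0.05 rad/s and x of stone_center in the frame of bed between -0.012 and 0.012 m and y of stone_center in the frame of bed between -0.015 and 0.015 m and z of stone_center in the frame of bed between 0.006 and 0.016 m and angle between the z axis of stone_center and the z axis of bed, either way round below 0.1 rad and angle between the y axis of stone_center and the y axis of bed, either way round below 0.12 rad); the robot touches nothing.
It fails at once if a bystander is moved more than 30 mm (distance of any of tamper, jigger, flask, caddy from where it was at the start of the episode above 0.03 m).
It also fails if it takes over 69 s, if anything falls off the work surface, if the arm or the gripper's body presses on something with over 40 N, if the wrist force passes 120 N, or if a joint passes its speed limit or range.

### The arm

A 7-joint arm with a two-finger parallel gripper is mounted at the origin on a cart in front of the work surface, level with it; the furniture and walls round the work are solid. World frame = base frame: x ahead of the robot, y to its left, z up, the work surface at z = 0. Lengths are in m, angles in rad, forces in N, time in s.
With the tool pointing down it reaches from about 0.35 to 0.9 m from the base axis. Payload 8.1 kg.
Tool frame: the origin (TCP) lies on the centre line of the jaws, within the pads' length; the fingertips stand 19 mm ahead of it and the grasp point (between the pads) is the TCP (arm.tip_reach is the distance from the TCP to the fingertips, in m); z points along the fingers, y is the line along which they close (so a half turn about z gives the same grasp; the last joint's range is limited). The gripper opens to 92 mm and grips with 3 to 60 N. Pads are 19 mm wide; open, the fingers measure 130 mm over their backs; the gripper's body (75 mm by 190 mm) begins 47 mm behind the grasp point.
Start: joints at [1.103, 0.434, 0.025, 1.573, -0.012, 1.134, -0.075], TCP at [0.223, -0.584, 0.246] pointing down, gripper open.
Joint ranges: [-2.62, 2.62], [-0.44, 2.09], [-1.27, 1.32], [0.08, 2.57], [-1.32, 4.46], [0.12, 2], [-2.74, 2.74]. Speed limits (rad/s): [2.22, 2.22, 3.01, 3.01, 3.14, 3.14, 3.14].

### API

Orientations are given as a rotation vector (axis times angle).
In Python, from cell import arm gives the robot as it stands.
- The arm moves only by the tool arm_command, never from a script. Its argument "targets" is a list that holds one entry, the list of rows, each a list of 6 numbers: the shift along the tool's x, y, z in m, then the turn, a rotation vector about the tool's x, y, z in rad. A call has 1 to 10 rows; each row shifts and turns the commanded pose from where the row before left it, along the tool's axes as they then stand; what a row does not reach is not made up. A row lasts 1/8 s, in which the tool goes at most 62.5 mm and 10.7 degrees, less where a joint would pass 70% of its speed; a pose out of reach is approached as far as the arm can. A call with a gripper value outside its range is refused whole. "jaw" is the finger opening in m, from 0 to 0.0918, set as the call begins (left out, the last holds). The fingers move at their own pace and stop on an object; "newtons" is the grip in N (left out, the last holds). Time passes only in rows, so rows that do not move let the fingers close. It gives the time, the measured TCP pose, the force, the opening and the grip force at its end, in the units of the state.
- arm.observe(): the state, without advancing time (a new reading comes with each control period).
- arm.get_image(name): name is "scene" or "top" or "wrist"; returns a dict with "pixels" (384x512x3 uint8, red, green, blue), "z_map" (384x512 float32, m along the optical axis (not along the pixel's ray), 0 where there is no reading), "fx", "fy", "cx", "cy" (pixels), "xyz" and "rotation" of the camera in the world; the wrist camera has in their place "T_tool_cam" (4x4, takes a point from camera to tool coordinates, whose origin is the TCP and whose axes are the flange's). Camera axes: x right, y down, z forward; pixel columns grow to the right and rows downward; lengths in m; the calibration is good to about 2 mm. A picture is of the moment at which its call begins: read the wrist's pose just before it.
- arm.sign_off(): hands the job in; it is judged then, once.
The state is a dict: "clock": time; "joints": joint angles; "dq": joint speeds; "joint_efforts": joint torques, N m; "position": TCP position; "ee_rot": TCP orientation; "force": force on the tool from outside, world axes, zero at the start; "ft_torque": the same for the moment, N m; "width": opening from 0.0 (shut) to 1.0 (fully open); "gripper_force": force on a finger pad.
Only numpy, scipy, OpenCV 4.12 (cv2) and the standard library are available. Lean on these libraries where they do the work, as an engineer would, in place of code of your own. Each camera call takes 0.05 s, during which the arm holds its last target. There are 200 camera calls.

## Working session

There is one attempt and no reset: what is moved stays moved. The work goes in short steps, Python scripts to look and compute and a tool call to move; the robot and the scene stay as the last step left them, time stands still between calls to the robot, and variables do not carry over. Pictures are saved under pics/ and viewed, at most 10 in all, crops included, and the job is handed in when it is done.

Besides the shell and the picture viewer there is one more tool, called after "Call:" in YAML: its name, and indented under it one key for each argument. arm_command: Moves the arm, as the interface text tells. Its arguments: {"type":"object","properties":{"targets":{"type":"array","items":{"type":"array","items":{"type":"array","items":{"type":"number"}}}},"jaw":{"type":"number"},"newtons":{"type":"number"}},"required":["targets"]}

```bash
ls; mkdir -p pics; cat > h.py <<'E'
import numpy as np, cv2
from cell import arm
from scipy.spatial.transform import Rotation as R
def cloud(im, st=None):
    z=im["z_map"]; v,u=np.mgrid[:z.shape[0],:z.shape[1]]
    p=np.stack([(u-im["cx"])/im["fx"]*z,(v-im["cy"])/im["fy"]*z,z],-1)
    if "T_tool_cam" in im:
        T=np.array(im["T_tool_cam"]); p=p@T[:3,:3].T+T[:3,3]
        return p@R.from_rotvec(st["ee_rot"]).as_matrix().T+np.array(st["position"])
    r=np.array(im["rotation"]); 
    if r.shape!=(3,3): r=R.from_rotvec(r).as_matrix()
    return p@r.T+np.array(im["xyz"])
def save(im,n): cv2.imwrite("pics/"+n,im["pixels"][...,::-1])
E
python3 - <<'E'
from h import *
print(arm.observe())
for n in ("scene","top"):
    im=arm.get_image(n); save(im,n+"0.png"); np.savez("pics/"+n+"0.npz",c=cloud(im),p=im["pixels"]); print(n,im["xyz"],im["rotation"],im["fx"])
a=cv2.imread("pics/scene0.png");b=cv2.imread("pics/top0.png")
E
```

```text
pics
{'clock': 0.0, 'joints': array([ 1.10339147,  0.43521534,  0.02496473,  1.57411466, -0.0115568 ,
        1.13398686, -0.07512719]), 'dq': array([-0.00239054, -0.00210335, -0.00014613, -0.00028041, -0.00084903,
        0.00053309,  0.00109833]), 'joint_efforts': array([ 1.96564863e-03, -6.67851591e+01,  9.85987298e-01, -3.14454424e+01,
       -6.05346495e-02,  4.29122290e-02,  1.21552316e-04]), 'position': array([ 0.22274544, -0.58343848,  0.24494282]), 'ee_rot': array([-3.08800966e+00, -5.69477421e-01,  7.23159579e-04]), 'force': array([ 0.50660434, -0.48364534, -0.71609723]), 'ft_torque': array([-0.00880646,  0.00640273, -0.01331332]), 'gripper_force': 0.0, 'width': 1.0004956699943992}
scene [0.30782852 0.63316247 0.70602207] [-0.65945817  2.60351174 -1.22649603] 435.4403209947809
top [ 0.4523364  -0.01109331  1.22072857] [-2.15683396  2.12158722 -0.17153657] 475.92402685186306
```

View pics/scene0.png

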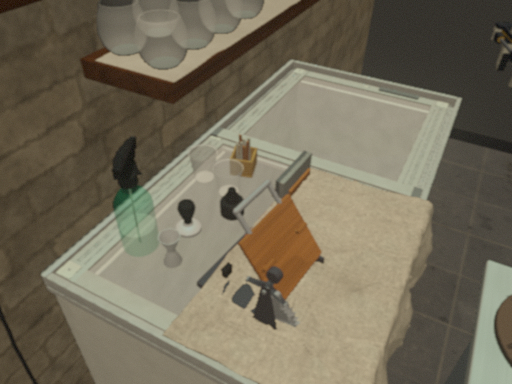

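View pics/top0.png

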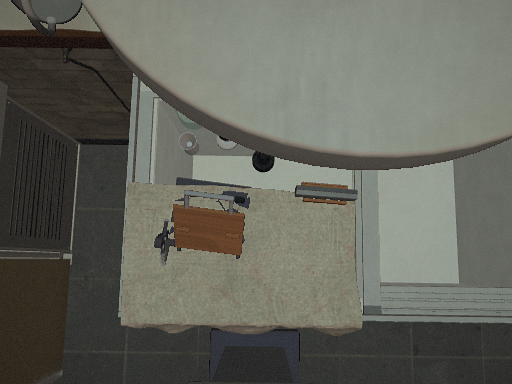

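The scene picture shows the steep board (280,245) with its bar (258,205), pawl and sector (270,300), and the stone in its rack (295,172). The top picture shows the board at (208,230), its bar at (208,195), and the stone at (326,191). Next I'll measure these.

```bash
python3 - <<'E'
from h import *
def show(c): 
    return np.round(c,3).tolist()
for n,pts in (("top",dict(bar=[(195,193),(208,195),(222,198),(232,200)],wood=[(175,208),(172,246),(243,212),(239,253),(208,230)],arms=[(187,200),(234,203)],hingeends=[(171,250),(239,257)],sect=[(163,240),(165,228),(163,262)],stone=[(298,190),(326,191),(356,195)],cloth=[(300,280),(150,300)],dark=[(213,182),(237,200),(241,238),(243,203)],bys=[(263,160),(188,142)])),("scene",dict(bar=[(245,213),(258,203),(270,190)],wood=[(290,200),(245,245),(320,253),(288,295),(280,245)],stone=[(310,155),(295,165),(280,186)],dark=[(215,268),(242,295),(227,270),(275,272),(320,260)],bys=[(231,200),(187,212),(171,240),(245,160)]))):
    d=np.load(f"pics/{n}0.npz"); c=d["c"]
    for k,v in pts.items(): print(n,k,[show(c[y,x]) for x,y in v])
    # orange wood plane
    p=d["p"].astype(int); m=(p[...,0]-p[...,2]>60)&(c[...,2]>0.03)&(c[...,2]<0.35)&(c[...,1]>0)&(c[...,0]<.6)
    q=c[m]; 
    for _ in range(4):
        o=np.median(q,0) ; o=q.mean(0);_,s,V=np.linalg.svd(q-o,full_matrices=False); r=(q-o)@V[2]; q=q[abs(r)<max(.004,2*r.std())]
    print("plane",len(q),o,V[2],r.std(),"zrange",np.percentile(q[:,2],[1,99]))
    s=c[(c[...,2]>.055)&(c[...,2]<.08)&(c[...,1]<-.05)&(c[...,1]>-.4)&(c[...,0]<.6)&(c[...,0]>.3)]
    if n=="top":
        print("stone top",len(s),s.mean(0),s.min(0),s.max(0)); _,_,V=np.linalg.svd(s-s.mean(0),full_matrices=False); print(V[0])
E
```

```text
top bar [[0.591, 0.131, 0.198], [0.587, 0.103, 0.196], [0.581, 0.072, 0.194], [0.578, 0.05, 0.192]]
top wood [[0.562, 0.18, 0.156], [0.48, 0.207, 0.022], [0.569, 0.032, 0.019], [0.466, 0.038, 0.049], [0.517, 0.109, 0.111]]
top arms [[0.578, 0.15, 0.18], [0.592, 0.056, 0.016]]
top hingeends [[0.47, 0.209, 0.022], [0.456, 0.039, 0.025]]
top sect [[0.491, 0.206, 0.145], [0.52, 0.209, 0.11], [0.441, 0.22, 0.063]]
top stone [[0.62, -0.103, 0.067], [0.618, -0.171, 0.072], [0.61, -0.244, 0.072]]
top cloth [[0.402, -0.113, 0.019], [0.348, 0.256, 0.016]]
top dark [[0.645, 0.111, 0.014], [0.597, 0.047, 0.04], [0.5, 0.033, 0.097], [0.592, 0.033, 0.014]]
top bys [[0.694, -0.016, 0.064], [0.742, 0.174, 0.046]]
plane 416 [0.51026138 0.09308676 0.09945768] [ 0.77778154 -0.09001133 -0.62205614] 0.0015763304781590583 zrange [0.04488754 0.15802035]<stdin>:15: RuntimeWarning: Mean of empty slice.
  ret = um.true_divide(
Traceback (most recent call last):
ValueError: zero-size array to reduction operation minimum which has no identity
```

```bash
python3 - <<'E'
import cv2
a=cv2.imread("pics/top0.png")[165:275,140:260];b=cv2.imread("pics/scene0.png")[130:340,180:340]
a=cv2.resize(a,None,fx=3.2,fy=3.2,interpolation=2);b=cv2.resize(b,None,fx=2.5,fy=2.5,interpolation=2)
import numpy as np
h=max(a.shape[0],b.shape[0]);o=np.zeros((h,a.shape[1]+b.shape[1],3),'uint8');o[:a.shape[0],:a.shape[1]]=a;o[:b.shape[0],a.shape[1]:]=b
cv2.imwrite("pics/crop.png",o);print(o.shape)
E
```

```text
(525, 784, 3)
```

View pics/crop.png

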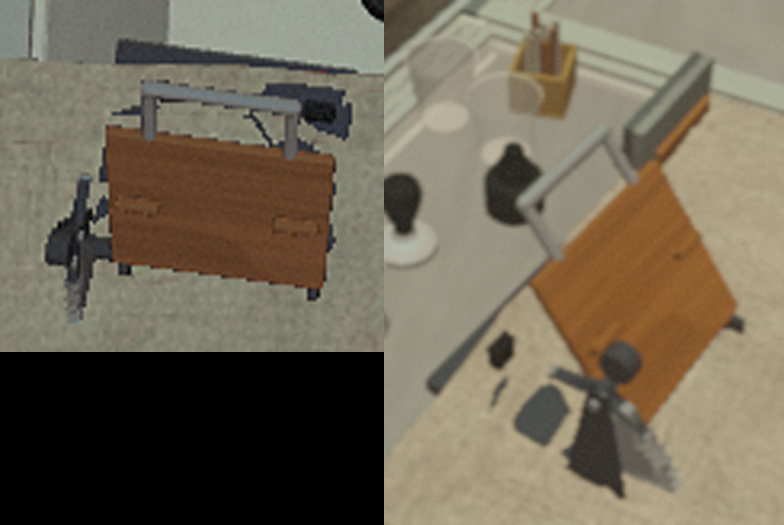

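```bash
python3 - <<'E'
from h import *
f=lambda c:np.round(c,3).tolist()
d=np.load("pics/top0.npz"); c=d["c"]
for (x,y) in [(300,280),(280,300),(150,300),(140,210),(270,220),(330,240),(300,210),(220,165),(300,175),(160,280)]: print((x,y),f(c[y,x]))
s=c[183:203,290:362].reshape(-1,3); s=s[(s[:,2]>.06)&(s[:,2]<.09)]
print("stone",len(s),f(s.mean(0)),f(s.min(0)),f(s.max(0))); _,_,V=np.linalg.svd((s-s.mean(0))[:,:2],full_matrices=False); print(V[0])
print(cv2.minAreaRect((s[:,:2]*1000).astype(np.float32)))
d2=np.load("pics/scene0.npz"); e=d2["c"]; p=d2["p"].astype(int)
for k,v in dict(bar=[(245,213),(258,203),(270,190)],wood=[(290,205),(247,245),(318,253),(288,290),(280,245)],stone=[(310,155),(295,165),(280,186)],dark=[(215,268),(242,295),(227,270),(275,272),(320,260)],bys=[(231,200),(187,212),(171,240),(245,160)],floor=[(200,330),(250,350),(350,250),(350,300),(300,330)]).items(): print(k,[f(e[y,x]) for x,y in v])
m=(p[...,0]-p[...,2]>60)&(e[...,2]>0.05)&(e[...,2]<0.2)&(e[...,1]>0)&(e[...,1]<.25)&(e[...,0]<.6)&(e[...,0]>.4); q=e[m]
for _ in range(5):
    o=q.mean(0);_,s,V=np.linalg.svd(q-o,full_matrices=False); r=(q-o)@V[2]; q=q[abs(r)<max(.003,2*r.std())]
print("plane",len(q),o,V[2],r.std(),np.percentile(q[:,2],[1,99]))
s=e[150:200,268:315].reshape(-1,3); s=s[(s[:,2]>.06)&(s[:,2]<.09)]; print("stone",len(s),f(s.mean(0)),cv2.minAreaRect((s[:,:2]*1000).astype(np.float32)))
for cc in (c,e):
    b=cc.reshape(-1,3); b=b[(b[:,2]>.185)&(b[:,2]<.21)&(b[:,0]>.54)&(b[:,0]<.62)&(b[:,1]>.02)&(b[:,1]<.17)]; print("bar",len(b),f(b.mean(0)),cv2.minAreaRect((b[:,:2]*1000).astype(np.float32)))
E
```

```text
(300, 280) [0.402, -0.113, 0.019]
(280, 300) [0.353, -0.064, 0.018]
(150, 300) [0.348, 0.256, 0.016]
(140, 210) [0.569, 0.293, 0.02]
(270, 220) [0.549, -0.037, 0.021]
(330, 240) [0.502, -0.188, 0.015]
(300, 210) [0.576, -0.113, 0.016]
(220, 165) [0.693, 0.096, -0.0]
(300, 175) [0.67, -0.114, -0.001]
(160, 280) [0.397, 0.233, 0.025]
stone 596 [0.617, -0.172, 0.069] [0.602, -0.248, 0.06] [0.633, -0.098, 0.076]
[-0.06492315 -0.99789027]
((617.7742309570312, -172.75450134277344), (150.05337524414062, 24.260202407836914), 86.32063293457031)
bar [[0.676, -0.032, -0.001], [0.665, -0.077, 0.001], [0.573, 0.057, 0.178]]
wood [[0.536, 0.039, 0.141], [0.556, 0.177, 0.147], [0.464, 0.047, 0.049], [0.479, 0.159, 0.049], [0.519, 0.116, 0.109]]
stone [[0.6, -0.234, 0.07], [0.616, -0.178, 0.069], [0.619, -0.1, 0.057]]
dark [[0.641, 0.156, 0.015], [0.56, 0.188, 0.016], [0.607, 0.165, 0.038], [0.484, 0.215, 0.158], [0.458, 0.045, 0.03]]
bys [[0.696, -0.004, 0.053], [0.749, 0.091, 0.069], [0.742, 0.161, 0.051], [0.745, -0.157, 0.051]]
floor [[0.587, 0.292, 0.021], [0.492, 0.282, 0.018], [0.414, -0.018, 0.022], [0.373, 0.103, 0.022], [0.432, 0.205, 0.017]]
plane 3927 [0.51777439 0.11090462 0.10788371] [-0.78245154  0.09153686  0.6159469 ] 0.0010306058736639183 [0.05130496 0.15564632]
stone 429 [0.614, -0.166, 0.068] ((615.494384765625, -173.99884033203125), (153.0017547607422, 25.27840232849121), 85.94538116455078)
bar 291 [0.587, 0.102, 0.194] ((585.5261840820312, 102.28439331054688), (109.39347839355469, 18.285688400268555), 84.52544403076172)
bar 330 [0.585, 0.107, 0.193] ((585.43115234375, 102.76654052734375), (109.75933837890625, 15.414182662963867), 83.36286926269531)
```

```bash
cat >> h.py <<'E'
def Rt(psi,a=0.):
    """tool down, tool y along heading psi, tool x along hinge; tilted so z leans forward by a"""
    c,s=np.cos(psi),np.sin(psi)
    return R.from_matrix(np.array([[-s,c,0],[c,s,0],[0,0,-1]]).T)*R.from_rotvec([-a,0,0])
def now():
    o=arm.observe(); return np.array(o["position"]),R.from_rotvec(o["ee_rot"])
def plan(p,r,wps):
    """wps: (pos, Rotation, nrows); prints rounded rows, 10 per call"""
    rows=[]
    for P,Q,n in wps:
        P=np.array(P,float); p0,d=p,(r.inv()*Q).as_rotvec(); r0=r
        for k in range(1,n+1):
            tp=p0+(P-p0)*k/n; tr=r0*R.from_rotvec(d*k/n)
            row=np.round(np.r_[r.inv().apply(tp-p),(r.inv()*tr).as_rotvec()],3)+0.
            p=p+r.apply(row[:3]); r=r*R.from_rotvec(row[3:]); rows.append(row)
    for i in range(0,len(rows),10): print(str([[float(x) for x in q] for q in rows[i:i+10]]).replace(" ","").replace(".0,",",").replace("0.0]","0]"))
    return p,r
PSI=-.115; H=np.array([.4773,.115,.04])
def bar(th,tr=0.,off=.006):
    """bar centre in world at board angle th"""
    u=np.array([np.cos(PSI),np.sin(PSI),0]); z=np.array([0,0,1.])
    return H+u*(.185*np.cos(th)-.005*np.sin(th))+z*(.185*np.sin(th)+.005*np.cos(th))
E
python3 - <<'E'
from h import *
c=np.load("pics/top0.npz")["c"]
print([np.round(c[y,x],2).tolist() for x,y in [(300,80),(255,150),(400,160),(180,95),(400,60),(20,10),(40,40)]])
e=np.load("pics/scene0.npz")["c"]
print([np.round(e[y,x],2).tolist() for x,y in [(170,90),(270,15),(160,30),(130,200),(130,150)]])
print(bar(.915))
p,r=now()
plan(p,r,[(bar(.915)+[0,0,.11],Rt(PSI,.17),18)])
E
```

```text
[[0.54, -0.03, 0.99], [0.51, -0.01, 0.96], [0.5, -0.08, 0.98], [0.53, 0.03, 0.99], [0.55, -0.08, 0.99], [0.79, 0.33, 0.59], [0.76, 0.31, 0.58]]
[[0.75, 0.1, 0.36], [0.76, -0.3, 0.37], [0.78, 0.07, 0.45], [0.81, 0.19, 0.15], [0.82, 0.15, 0.24]]
[0.58542948 0.10251    0.18967303]
[[0.032,-0.028,-0.003,-0.009,0.005,-0.06],[0.035,-0.027,-0.003,-0.008,0.005,-0.061],[0.035,-0.024,-0.003,-0.009,0.005,-0.06],[0.037,-0.022,-0.003,-0.008,0.006,-0.061],[0.039,-0.02,-0.003,-0.009,0.005,-0.06],[0.039,-0.017,-0.003,-0.008,0.005,-0.061],[0.04,-0.015,-0.003,-0.009,0.005,-0.06],[0.042,-0.012,-0.003,-0.008,0.005,-0.061],[0.042,-0.01,-0.003,-0.009,0.005,-0.06],[0.042,-0.008,-0.003,-0.009,0.005,-0.061]]
[[0.043,-0.004,-0.002,-0.008,0.005,-0.06],[0.043,-0.002,-0.003,-0.009,0.005,-0.061],[0.043,0,-0.002,-0.008,0.006,-0.06],[0.043,0.004,-0.001,-0.009,0.005,-0.061],[0.043,0.005,-0.002,-0.008,0.005,-0.06],[0.043,0.009,-0.001,-0.009,0.005,-0.06],[0.041,0.011,-0.001,-0.008,0.005,-0.061],[0.042,0.013,-0.001,-0.009,0.005,-0.06]]
```

Call:
arm_command:
  targets:
    - [[0.032,-0.028,-0.003,-0.009,0.005,-0.06],[0.035,-0.027,-0.003,-0.008,0.005,-0.061],[0.035,-0.024,-0.003,-0.009,0.005,-0.06],[0.037,-0.022,-0.003,-0.008,0.006,-0.061],[0.039,-0.02,-0.003,-0.009,0.005,-0.06],[0.039,-0.017,-0.003,-0.008,0.005,-0.061],[0.04,-0.015,-0.003,-0.009,0.005,-0.06],[0.042,-0.012,-0.003,-0.008,0.005,-0.061],[0.042,-0.01,-0.003,-0.009,0.005,-0.06],[0.042,-0.008,-0.003,-0.009,0.005,-0.061]]
  jaw: 0.045
  newtons: 25

```text
clock: 1.35
position: [0.4242, -0.2013, 0.2759]
ee_rot: [2.711, 1.432, 0.099]
force: [0.5, 0.3, -0.4]
width: 0.49
gripper_force: 0.0
```

Call:
arm_command:
  targets:
    - [[0.043,-0.004,-0.002,-0.008,0.005,-0.06],[0.043,-0.002,-0.003,-0.009,0.005,-0.061],[0.043,0,-0.002,-0.008,0.006,-0.06],[0.043,0.004,-0.001,-0.009,0.005,-0.061],[0.043,0.005,-0.002,-0.008,0.005,-0.06],[0.043,0.009,-0.001,-0.009,0.005,-0.06],[0.041,0.011,-0.001,-0.008,0.005,-0.061],[0.042,0.013,-0.001,-0.009,0.005,-0.06]]

```text
clock: 2.35
position: [0.5858, 0.1035, 0.2994]
ee_rot: [2.245, 2.003, 0.169]
force: [0.4, -0.8, -0.8]
width: 0.492
gripper_force: 0.0
```

```bash
python3 - <<'E'
from h import *
o=arm.observe(); print(o["clock"],o["position"],Rt(PSI,.17).as_rotvec(),o["ee_rot"])
im=arm.get_image("wrist"); save(im,"w1.png"); c=cloud(im,o); np.savez("pics/w1.npz",c=c,p=im["pixels"])
b=c.reshape(-1,3); b=b[(b[:,2]>.185)&(b[:,2]<.21)&(b[:,0]>.54)&(b[:,0]<.62)&(b[:,1]>.02)&(b[:,1]<.17)]; print("bar",len(b),np.median(b,0),cv2.minAreaRect((b[:,:2]*1000).astype(np.float32)),np.percentile(b[:,2],98))
p=im["pixels"].astype(int); m=(p[...,0]-p[...,2]>50)&(c[...,2]>0.05)&(c[...,2]<0.2)&(c[...,1]>0)&(c[...,1]<.25)&(c[...,0]<.6)&(c[...,0]>.4); q=c[m]
for _ in range(5):
    m0=q.mean(0);_,s,V=np.linalg.svd(q-m0,full_matrices=False); r=(q-m0)@V[2]; q=q[abs(r)<max(.003,2*r.std())]
print("plane",len(q),m0,V[2],r.std())
E
```

```text
2.35 [0.58578379 0.10353485 0.29941414] [2.24712217 2.00249928 0.17062356] [2.24501425 2.00289095 0.16896294]
bar 1530 [0.58697876 0.11437243 0.1945398 ] ((587.192138671875, 108.7872314453125), (94.62593078613281, 16.78278160095215), 86.72247314453125) 0.19651533000691426
plane 7565 [0.52295912 0.12973421 0.11204762] [-0.78284043  0.09186758  0.61540328] 0.0005735673775976796
```

View pics/w1.png

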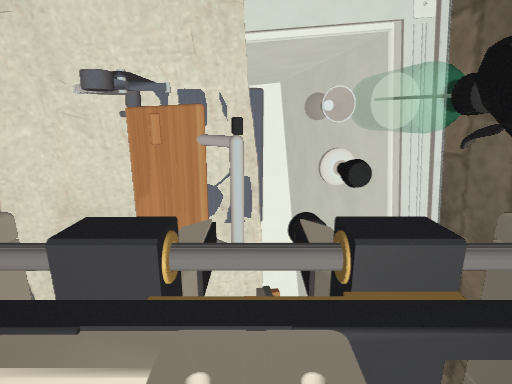

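The wrist picture shows the bar at columns 230–243 (its left end at (237,125)), parallel to the fingers' plane. It agrees with the model within about 2 mm, so I'll grasp and lift.

```bash
cat >> h.py <<'E'
Q17=Rt(PSI,.17); zt=Q17.apply([0,0,1])
def arc(a,b,n,**k): return [(bar(a+(b-a)*i/n)-.005*zt,Q17,1) for i in range(1,n+1)]
E
python3 - <<'E'
from h import *
p,r=now()
p,r=plan(p,r,[(bar(.913)-.05*zt,Q17,3),(bar(.913)-.005*zt,Q17,3)]); print("close, lift")
p,r=plan(p,r,arc(.913,1.22,8)); print("lower")
p,r=plan(p,r,arc(1.22,0.0,30))
E
```

```text
[[-0.003,-0.006,0.02,0.001,-0.001,0.003],[-0.002,-0.007,0.019,0,-0.002,0.003],[-0.003,-0.006,0.02,0.001,-0.001,0.003],[0,0,0.015,0,0,0],[0,0,0.015,0,0,0],[0,0,0.015,0,0,0]]
close, lift
[[0,-0.005,-0.005,0,0,0],[0,-0.006,-0.005,0,0,0],[0,-0.005,-0.005,0,0,0],[0,-0.006,-0.004,0,0,0],[0,-0.005,-0.004,0,0,0],[0,-0.006,-0.004,0,0,0],[0,-0.006,-0.004,0,0,0],[0,-0.006,-0.003,0,0,0]]
lower
[[0,0.006,0.003,0,0,0],[0,0.006,0.004,0,0,0],[0,0.007,0.005,0,0,0],[0,0.006,0.004,0,0,0],[0,0.006,0.005,0,0,0],[0,0.005,0.005,0,0,0],[0,0.006,0.005,0,0,0],[0,0.005,0.005,0,0,0],[0,0.005,0.006,0,0,0],[0,0.005,0.006,0,0,0]]
[[0,0.004,0.006,0,0,0],[0,0.005,0.006,0,0,0],[0,0.004,0.006,0,0,0],[0,0.004,0.007,0,0,0],[0,0.003,0.006,0,0,0],[0,0.003,0.007,0,0,0],[0,0.003,0.007,0,0,0],[0,0.003,0.007,0,0,0],[0,0.002,0.007,0,0,0],[0,0.002,0.007,0,0,0]]
[[0,0.002,0.008,0,0,0],[0,0.002,0.007,0,0,0],[0,0.001,0.008,0,0,0],[0,0.001,0.007,0,0,0],[0,0.001,0.008,0,0,0],[0,0,0.007,0,0,0],[0,0,0.008,0,0,0],[0,0,0.007,0,0,0],[0,-0.001,0.008,0,0,0],[0,-0.001,0.007,0,0,0]]
```

Call:
arm_command:
  targets:
    - [[-0.003,-0.006,0.02,0.001,-0.001,0.003],[-0.002,-0.007,0.019,0,-0.002,0.003],[-0.003,-0.006,0.02,0.001,-0.001,0.003],[0,0,0.015,0,0,0],[0,0,0.015,0,0,0],[0,0,0.015,0,0,0]]

```text
clock: 3.15
position: [0.5837, 0.0946, 0.1933]
ee_rot: [2.255, 1.99, 0.165]
force: [0.2, 0.0, -0.6]
width: 0.489
gripper_force: 0.0
```

Call:
arm_command:
  targets:
    - [[0,0,0,0,0,0],[0,0,0,0,0,0],[0,0,0,0,0,0],[0,0,0,0,0,0]]
  jaw: 0.0
  newtons: 25

```text
clock: 3.65
position: [0.5849, 0.0946, 0.1955]
ee_rot: [2.254, 1.989, 0.169]
force: [2.9, -0.6, 2.2]
width: 0.115
gripper_force: 25.0
```

Call:
arm_command:
  targets:
    - [[0,-0.005,-0.005,0,0,0],[0,-0.006,-0.005,0,0,0],[0,-0.005,-0.005,0,0,0],[0,-0.006,-0.004,0,0,0],[0,-0.005,-0.004,0,0,0],[0,-0.006,-0.004,0,0,0],[0,-0.006,-0.004,0,0,0],[0,-0.006,-0.003,0,0,0],[0,0,0,0,0,0],[0,0,0,0,0,0]]

```text
clock: 4.9
position: [0.5347, 0.1007, 0.2214]
ee_rot: [2.254, 1.988, 0.168]
force: [3.0, -3.1, 7.3]
width: 0.121
gripper_force: 25.0
```

```bash
python3 - <<'E'
from h import *
p,r=now(); print(p,bar(1.22)-.005*zt)
im=arm.get_image("scene"); c=cloud(im); P=im["pixels"]
cv2.imwrite("pics/s2.png",cv2.resize(P[100:350,150:360,::-1],None,fx=2.2,fy=2.2))
p=P.astype(int); m=(p[...,0]-p[...,2]>60)&(c[...,2]>0.05)&(c[...,2]<0.2)&(c[...,1]>0)&(c[...,1]<.25)&(c[...,0]<.6)&(c[...,0]>.4); q=c[m]
for _ in range(5):
    m0=q.mean(0);_,s,V=np.linalg.svd(q-m0,full_matrices=False); r=(q-m0)@V[2]; q=q[abs(r)<max(.003,2*r.std())]
n=V[2]*np.sign(V[2][2]);print("angle",np.arctan2(np.hypot(n[0],n[1]),n[2]),len(q))
E
```

```text
[0.53472309 0.10070031 0.22144665] [0.53494973 0.1083409  0.22037953]
angle 1.2231835701331404 3141
```

View pics/s2.png

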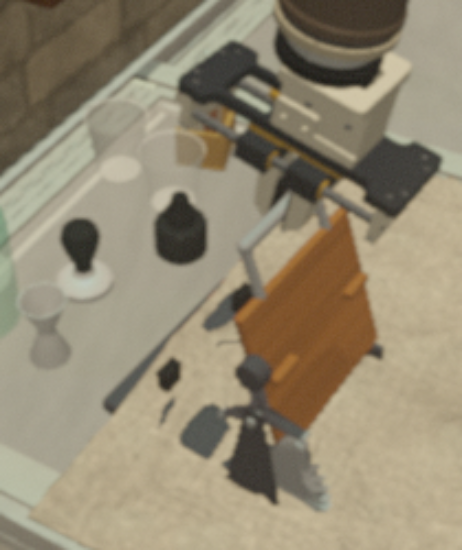

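The board stands at 1.22 rad, and the pawl weight (255,372 in the crop) now leans away. Lowering next.

Call:
arm_command:
  targets:
    - [[0,0.006,0.003,0,0,0],[0,0.006,0.004,0,0,0],[0,0.007,0.005,0,0,0],[0,0.006,0.004,0,0,0],[0,0.006,0.005,0,0,0],[0,0.005,0.005,0,0,0],[0,0.006,0.005,0,0,0],[0,0.005,0.005,0,0,0],[0,0.005,0.006,0,0,0],[0,0.005,0.006,0,0,0]]

```text
clock: 6.2
position: [0.5985, 0.0932, 0.1833]
ee_rot: [2.255, 1.99, 0.168]
force: [3.7, 0.2, 5.9]
width: 0.118
gripper_force: 25.0
```

Call:
arm_command:
  targets:
    - [[0,0.004,0.006,0,0,0],[0,0.005,0.006,0,0,0],[0,0.004,0.006,0,0,0],[0,0.004,0.007,0,0,0],[0,0.003,0.006,0,0,0],[0,0.003,0.007,0,0,0],[0,0.003,0.007,0,0,0],[0,0.003,0.007,0,0,0],[0,0.002,0.007,0,0,0],[0,0.002,0.007,0,0,0]]

```text
clock: 7.45
position: [0.6428, 0.088, 0.1237]
ee_rot: [2.254, 1.99, 0.171]
force: [7.9, 2.1, 3.3]
width: 0.121
gripper_force: 25.0
```

Call:
arm_command:
  targets:
    - [[0,0.002,0.008,0,0,0],[0,0.002,0.007,0,0,0],[0,0.001,0.008,0,0,0],[0,0.001,0.007,0,0,0],[0,0.001,0.008,0,0,0],[0,0,0.007,0,0,0],[0,0,0.008,0,0,0]]

```text
clock: 8.32
position: [0.6592, 0.086, 0.0729]
ee_rot: [2.253, 1.989, 0.173]
force: [12.1, 2.7, 2.3]
width: 0.121
gripper_force: 25.0
```

```bash
python3 - <<'E'
from h import *
p,r=now(); print(p,r.as_rotvec(),Q17.as_rotvec())
for t in (.2,.15,.1,.05,0): print(t,bar(t)-.005*zt)
E
```

```text
[0.65923435 0.08601775 0.07287258] [2.25346176 1.9890289  0.17290528] [2.24712217 2.00249928 0.17062356]
0.2 [0.6555876  0.09440606 0.08658208]
0.15 [0.65743183 0.09419303 0.07751783]
0.1 [0.65882372 0.09403226 0.06837213]
0.05 [0.65975979 0.09392413 0.05916782]
0 [0.66023771 0.09386893 0.04992792]
```

Call:
arm_command:
  targets:
    - [[0,0,0.008,0,0,0],[0,0,0.008,0,0,0],[0,-0.001,0.008,0,0,0],[0,0,0.001,0,0,0],[0,0,0,0,0,0],[0,0,0,0,0,0]]

```text
clock: 9.07
position: [0.6621, 0.0857, 0.0478]
ee_rot: [2.254, 1.99, 0.172]
force: [12.1, 3.0, -1.2]
width: 0.116
gripper_force: 25.0
```

```bash
cat >> h.py <<'E'
def board():
    im=arm.get_image("scene"); c=cloud(im); p=im["pixels"].astype(int)
    m=(p[...,0]-p[...,2]>60)&(c[...,2]>0.03)&(c[...,2]<0.2)&(c[...,1]>0)&(c[...,1]<.25)&(c[...,0]<.64)&(c[...,0]>.45); q=c[m]
    for _ in range(6):
        m0=q.mean(0);_,s,V=np.linalg.svd(q-m0,full_matrices=False); r=(q-m0)@V[2]; q=q[abs(r)<max(.003,2*r.std())]
    n=V[2]*np.sign(V[2][2]);print("angle",np.arctan2(np.hypot(n[0],n[1]),n[2]),"psi",np.arctan2(-n[1],-n[0]),len(q),m0,n)
    return im,c,q
E
python3 - <<'E'
from h import *
im,c,q=board(); cv2.imwrite("pics/s3.png",cv2.resize(im["pixels"][150:350,150:360,::-1],None,fx=2.5,fy=2.5))
print(now()[0])
E
```

```text
angle 0.018566818169438615 psi -0.11825418593926526 3316 [0.54055689 0.1081774  0.05116756] [-0.01843609  0.00219036  0.99982764]
[0.66212071 0.08568624 0.04784721]
```

View pics/s3.png

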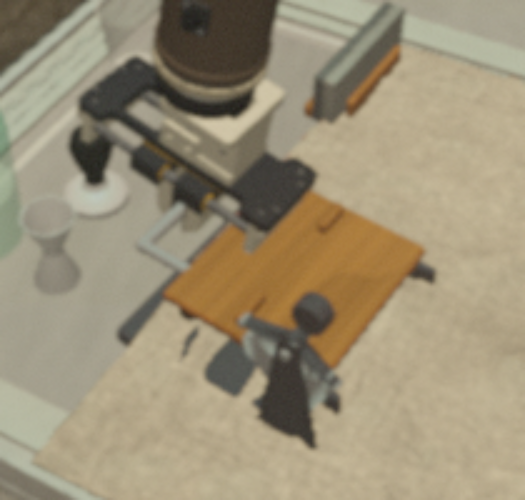

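The board is flat and the pawl weight (313,312) leans to the robot again. I'll raise it slowly past the second notch.

```bash
sed -i 's/H=np.array(\[.4773/H=np.array([.4793/' h.py; python3 - <<'E'
from h import *
p,r=plan(bar(0.0)-.005*zt,Q17,arc(0,.44,15)); print("down"); plan(p,r,arc(.44,.385,3))
E
```

```text
[[0,0.001,-0.005,0,0,0],[0,0,-0.006,0,0,0],[0,0.001,-0.005,0,0,0],[0,0,-0.006,0,0,0],[0,0,-0.005,0,0,0],[0,0,-0.005,0,0,0],[0,0,-0.006,0,0,0],[0,-0.001,-0.005,0,0,0],[0,0,-0.006,0,0,0],[0,-0.001,-0.005,0,0,0]]
[[0,-0.001,-0.005,0,0,0],[0,-0.001,-0.006,0,0,0],[0,-0.001,-0.005,0,0,0],[0,-0.002,-0.005,0,0,0],[0,-0.001,-0.006,0,0,0]]
down
[[0,0.001,0.004,0,0,0],[0,0.001,0.003,0,0,0],[0,0,0.003,0,0,0]]
```

Call:
arm_command:
  targets:
    - [[0,0.003,-0.005,0,0,0],[0,0,-0.006,0,0,0],[0,0.001,-0.005,0,0,0],[0,0,-0.006,0,0,0],[0,0,-0.005,0,0,0],[0,0,-0.005,0,0,0],[0,0,-0.006,0,0,0],[0,-0.001,-0.005,0,0,0],[0,0,-0.006,0,0,0],[0,-0.001,-0.005,0,0,0]]

```text
clock: 10.38
position: [0.6523, 0.0869, 0.1002]
ee_rot: [2.255, 1.993, 0.166]
force: [5.7, 2.8, -0.5]
width: 0.121
gripper_force: 25.0
```

Call:
arm_command:
  targets:
    - [[0,-0.001,-0.005,0,0,0],[0,-0.001,-0.006,0,0,0],[0,-0.001,-0.005,0,0,0],[0,-0.002,-0.005,0,0,0],[0,-0.001,-0.006,0,0,0],[0,0,0,0,0,0],[0,0,0,0,0,0]]

```text
clock: 11.25
position: [0.6419, 0.088, 0.1256]
ee_rot: [2.255, 1.992, 0.166]
force: [4.6, 4.0, -0.8]
width: 0.125
gripper_force: 25.0
```

```bash
python3 - <<'E'
from h import *
print(now()[0], bar(.44)-.005*zt); board(); print(arm.observe()["force"])
E
```

```text
[0.64188498 0.08804643 0.12563453] [0.64261753 0.09613525 0.12825048]
angle 0.44362146312623607 psi -0.11359706201625562 4151 [0.53545761 0.10905498 0.07873682] [-0.42644682  0.04865256  0.90320321]
[ 3.95780746  3.18607053 -0.22734172]
```

Call:
arm_command:
  targets:
    - [[0,-0.001,-0.004,0,0,0],[0,0,0,0,0,0],[0,0.001,0.004,0,0,0],[0,0.001,0.003,0,0,0],[0,0.001,0.003,0,0,0],[0,0,0.002,0,0,0],[0,0,0.001,0,0,0],[0,0,0,0,0,0]]

```text
clock: 12.3
position: [0.6459, 0.0875, 0.1173]
ee_rot: [2.255, 1.992, 0.166]
force: [4.4, 4.6, 1.1]
width: 0.118
gripper_force: 25.0
```

```bash
python3 - <<'E'
from h import *
print(now()[0]); board(); print(arm.observe()["force"])
E
```

```text
[0.64586923 0.08754521 0.11730066]
angle 0.3934823534223661 psi -0.1172311148805912 4100 [0.53721336 0.10919299 0.07572883] [-0.38077537  0.04484434  0.9235795 ]
[4.71422763 4.9625241  0.69826452]
```

Call:
arm_command:
  targets:
    - [[0,0.001,0.002,0,0,0],[0,0,0.001,0,0,0],[0,0,0,0,0,0]]

```text
clock: 12.72
position: [0.647, 0.0875, 0.1146]
ee_rot: [2.255, 1.992, 0.166]
force: [1.4, 5.2, 3.2]
width: 0.12
gripper_force: 25.0
```

Call:
arm_command:
  targets:
    - [[0,0,0,0,0,0],[0,0,0,0,0,0],[0,0,-0.015,0,0,0],[0,0,-0.03,0,0,0],[0,0,-0.03,0,0,0],[0,0,-0.03,0,0,0],[0,0,0,0,0,0],[0,0,0,0,0,0]]
  jaw: 0.045

```text
clock: 13.72
position: [0.6292, 0.0884, 0.2183]
ee_rot: [2.256, 1.99, 0.164]
force: [0.0, -0.3, 0.0]
width: 0.49
gripper_force: 0.0
```

```bash
python3 - <<'E'
from h import *
im,c,q=board(); o=arm.observe(); print(o["force"],o["position"],o["width"])
p,r=now()
plan(p,r,[([.617,-.25,.21],Rt(-.068),8)])
E
```

```text
angle 0.3832746594705471 psi -0.1168795509623152 4310 [0.54007606 0.10599051 0.07627929] [-0.37140814  0.04360878  0.92744502]
[ 0.24022137  1.16363332 -0.7474592 ] [0.62901517 0.0882929  0.21768458] 0.48964538623898307
[[-0.042,0.004,0.002,0.021,0.001,-0.007],[-0.042,0.003,0.001,0.021,0.001,-0.007],[-0.042,0.003,0.002,0.021,0.001,-0.007],[-0.043,0.003,0.001,0.021,0.002,-0.007],[-0.042,0.002,0.002,0.021,0.001,-0.008],[-0.042,0.002,0.001,0.021,0.001,-0.007],[-0.042,0.002,0.001,0.021,0.001,-0.007],[-0.043,0.002,0.001,0.021,0.001,-0.007]]
```

Board holds at 0.383 in the second notch with nothing touching it. Next, the stone.

Call:
arm_command:
  targets:
    - [[-0.042,0.004,0.002,0.021,0.001,-0.007],[-0.042,0.003,0.001,0.021,0.001,-0.007],[-0.042,0.003,0.002,0.021,0.001,-0.007],[-0.043,0.003,0.001,0.021,0.002,-0.007],[-0.042,0.002,0.002,0.021,0.001,-0.008],[-0.042,0.002,0.001,0.021,0.001,-0.007],[-0.042,0.002,0.001,0.021,0.001,-0.007],[-0.043,0.002,0.001,0.021,0.001,-0.007],[0,0,0,0,0,0],[0,0,0,0,0,0]]

```text
clock: 15.02
position: [0.6174, -0.2491, 0.2093]
ee_rot: [-2.294, -2.144, -0.001]
force: [-0.3, 0.9, 0.4]
width: 0.489
gripper_force: 0.0
```

```bash
python3 - <<'E'
from h import *
o=arm.observe(); print(o["position"],o["ee_rot"],Rt(-.068).as_rotvec())
im=arm.get_image("wrist"); c=cloud(im,o); save(im,"w2.png")
s=c.reshape(-1,3); s=s[(s[:,2]>.062)&(s[:,2]<.078)&(s[:,0]>.58)&(s[:,0]<.66)&(s[:,1]>-.26)&(s[:,1]<-.07)]
print(len(s),np.median(s,0),s.min(0),s.max(0),cv2.minAreaRect((s[:,:2]*1000).astype(np.float32)))
for y0 in (-.2,-.17,-.14,-.11):
    k=s[abs(s[:,1]-y0)<.01]; 
    if len(k): print(y0,len(k),np.percentile(k[:,0],[2,98]).mean(),np.ptp(np.percentile(k[:,0],[2,98])))
E
```

```text
[ 0.61736423 -0.24912473  0.20930692] [-2.29375462e+00 -2.14400788e+00 -1.11434169e-03] [2.29567206 2.14464314 0.        ]
4275 [ 0.61617363 -0.16757499  0.06942989] [ 0.5998669  -0.24882178  0.06656229] [ 0.63226388 -0.09979041  0.07188572] ((615.7655029296875, -174.2793731689453), (148.11294555664062, 23.09477424621582), 86.06651306152344)
-0.2 543 0.6140745135928921 0.022379493629993252
-0.17 576 0.6162545365278564 0.02176519952089606
-0.14 635 0.6179901227532353 0.02193417231203032
-0.11 657 0.6200572389903531 0.02158526345966494
```

```bash
python3 - <<'E'
from h import *
p,r=now(); Q=Rt(-.0685)
p,r=plan(p,r,[([.616,-.174,.12],Q,4),([.616,-.174,.062],Q,4)]); print("close; lift")
p,r=plan(p,r,[([.616,-.174,.125],Q,4),([.45,-.17,.11],Rt(-.1165),6),([.45,-.17,.052],Rt(-.1165),4)])
print(p)
E
```

```text
[[0.018,-0.002,0.022,0,0,0.001],[0.019,-0.001,0.023,0,-0.001,0],[0.018,-0.002,0.022,0,0,0.001],[0.019,-0.002,0.023,0,-0.001,0],[0,0,0.014,0,0,0],[0,0,0.015,0,0,0],[0,0,0.014,0,0,0],[0,0,0.015,0,0,0]]
close; lift
[[0,0,-0.016,0,0,0],[0,0,-0.016,0,0,0],[0,0,-0.015,0,0,0],[0,0,-0.016,0,0,0],[-0.001,-0.028,0.002,0,0,0.008],[-0.002,-0.027,0.003,0,0,0.008],[-0.001,-0.028,0.002,0,0,0.008],[-0.002,-0.027,0.003,0,0,0.008],[-0.002,-0.028,0.002,0,0,0.008],[-0.003,-0.027,0.003,0,0,0.008]]
[[0,0,0.014,0,0,0],[0,0,0.015,0,0,0],[0,0,0.014,0,0,0],[0,0,0.015,0,0,0]]
[ 0.45016915 -0.17037631  0.05184709]
```

Call:
arm_command:
  targets:
    - [[0.018,-0.002,0.022,0,0,0.001],[0.019,-0.001,0.023,0,-0.001,0],[0.018,-0.002,0.022,0,0,0.001],[0.019,-0.002,0.023,0,-0.001,0],[0,0,0.014,0,0,0],[0,0,0.015,0,0,0],[0,0,0.014,0,0,0],[0,0,0.015,0,0,0],[0,0,0,0,0,0]]

```text
clock: 16.2
position: [0.615, -0.1759, 0.0609]
ee_rot: [-2.298, -2.142, 0.003]
force: [-0.2, -0.7, -0.1]
width: 0.496
gripper_force: 0.0
```

Call:
arm_command:
  targets:
    - [[0,0,0,0,0,0],[0,0,0,0,0,0],[0,0,0,0,0,0],[0,0,0,0,0,0]]
  jaw: 0.0
  newtons: 30

```text
clock: 16.7
position: [0.6164, -0.1757, 0.063]
ee_rot: [2.296, 2.141, 0.0]
force: [0.3, -0.9, 3.6]
width: 0.245
gripper_force: 30.0
```

Call:
arm_command:
  targets:
    - [[0,0,-0.016,0,0,0],[0,0,-0.016,0,0,0],[0,0,-0.015,0,0,0],[0,0,-0.016,0,0,0],[-0.001,-0.028,0.002,0,0,0.008],[-0.002,-0.027,0.003,0,0,0.008],[-0.001,-0.028,0.002,0,0,0.008],[-0.002,-0.027,0.003,0,0,0.008],[-0.002,-0.028,0.002,0,0,0.008],[-0.003,-0.027,0.003,0,0,0.008]]

```text
clock: 17.95
position: [0.4498, -0.1717, 0.111]
ee_rot: [2.346, 2.085, -0.001]
force: [-0.3, -0.4, -4.9]
width: 0.249
gripper_force: 30.0
```

Call:
arm_command:
  targets:
    - [[0,0,0.014,0,0,0],[0,0,0.015,0,0,0],[0,0,0.014,0,0,0],[0,0,0.01,0,0,0],[0,0,0,0,0,0]]

```text
clock: 18.58
position: [0.4502, -0.1714, 0.0563]
ee_rot: [-2.347, -2.088, 0.002]
force: [0.0, -0.0, -4.9]
width: 0.243
gripper_force: 30.0
```

Call:
arm_command:
  targets:
    - [[0,0,0.004,0,0,0],[0,0,0.003,0,0,0],[0,0,0,0,0,0]]

```text
clock: 18.95
position: [0.4505, -0.1718, 0.0503]
ee_rot: [2.347, 2.086, -0.001]
force: [0.2, -0.2, -4.3]
width: 0.247
gripper_force: 30.0
```

Call:
arm_command:
  targets:
    - [[0,0,0.002,0,0,0],[0,0,0,0,0,0]]

```text
clock: 19.2
position: [0.4509, -0.1719, 0.0488]
ee_rot: [2.346, 2.086, -0.001]
force: [-1.4, -1.1, 3.5]
width: 0.248
gripper_force: 30.0
```

Call:
arm_command:
  targets:
    - [[0,0,0,0,0,0],[0,0,0,0,0,0],[0,0,0,0,0,0],[0,0,-0.02,0,0,0],[0,0,-0.03,0,0,0],[0,0,-0.015,0,0,0]]
  jaw: 0.045

```text
clock: 19.95
position: [0.4511, -0.1718, 0.1145]
ee_rot: [2.346, 2.085, 0.0]
force: [0.2, 1.0, 0.6]
width: 0.494
gripper_force: 0.0
```

Call:
arm_command:
  targets:
    - [[0,-0.02,0,0,0,0],[0,-0.024,0,0,0,0],[0,0,0,0,0,0],[0,0,0.016,0,0,0],[0,0,0.016,0,0,0],[0,0,0.015,0,0,0],[0,0,0,0,0,0]]
  jaw: 0.0

```text
clock: 20.82
position: [0.4065, -0.1663, 0.0652]
ee_rot: [-2.347, -2.087, 0.002]
force: [0.1, 0.2, 0.2]
width: -0.001
gripper_force: 0.0
```

```bash
python3 - <<'E'
from h import *
o=arm.observe(); print(o["position"],o["force"],o["width"])
im=arm.get_image("scene"); c=cloud(im)
s=c.reshape(-1,3); s=s[(s[:,2]>.045)&(s[:,2]<.065)&(s[:,0]>.43)&(s[:,0]<.5)&(s[:,1]>-.26)&(s[:,1]<-.07)]
print(len(s),np.median(s,0) if len(s) else 0)
E
```

```text
[ 0.40648974 -0.16631606  0.0652381 ] [0.1387316  0.20625885 0.21798178] -0.00059773319156789
404 [ 0.45021052 -0.14698983  0.05456458]
```

Stone stands free at x≈0.45. I'll tip it over.

Call:
arm_command:
  targets:
    - [[0,0.01,0,0,0,0],[0,0.005,0,0,0,0],[0,0.005,0,0,0,0],[0,0.005,0,0,0,0],[0,0.005,0,0,0,0],[0,0.005,0,0,0,0],[0,0.005,0,0,0,0],[0,0.005,0,0,0,0],[0,0.005,0,0,0,0],[0,0,0,0,0,0]]

```text
clock: 22.12
position: [0.4567, -0.1724, 0.066]
ee_rot: [2.347, 2.086, -0.001]
force: [-0.3, -0.5, 0.6]
width: 0.003
gripper_force: 0.0
```

Call:
arm_command:
  targets:
    - [[0,-0.02,-0.02,0,0,0],[-0.03,0,-0.03,0,0,0],[-0.03,0.03,-0.03,0,0,0],[-0.02,0.03,-0.02,0,0,0],[0,0,0,0,0,0],[0,0,0,0,0,0]]
  jaw: 0.088

```text
clock: 22.88
position: [0.4857, -0.2557, 0.1655]
ee_rot: [-2.347, -2.087, 0.002]
force: [0.2, 0.6, -0.1]
width: 0.608
gripper_force: 0.0
```

```bash
cat >> h.py <<'E'
def stone(name="wrist",sav=None):
    o=arm.observe(); im=arm.get_image(name); c=cloud(im,o); p=im["pixels"].astype(int)
    if sav: save(im,sav)
    return o,im,c
E
python3 - <<'E'
from h import *
o,im,c=stone("wrist","w3.png"); print(o["position"])
m=(c[...,2]>-.01)&(c[...,2]<.04)&(c[...,0]>.43)&(c[...,0]<.57)&(c[...,1]>-.28)&(c[...,1]<-.05)
p=im["pixels"].astype(int); g=(p.max(-1)-p.min(-1)<22)&m
n,l,st,ce=cv2.connectedComponentsWithStats(g.astype('uint8'))
i=1+np.argmax(st[1:,4]); s=c[l==i]; print(st[i],np.median(s,0),cv2.minAreaRect((s[:,:2]*1000).astype(np.float32)))
E
```

```text
[ 0.48573605 -0.25566202  0.16554628]
[  204     0   138   215 13975] [ 0.49166224 -0.19045683  0.02316715] ((499.9969482421875, -186.42788696289062), (187.08383178710938, 139.95838928222656), 89.99053955078125)
```

View pics/w3.png

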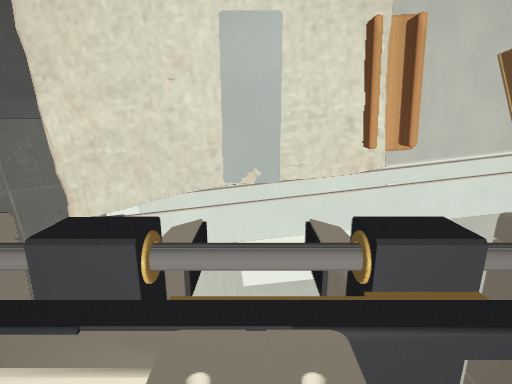

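The wrist picture shows the stone lying flat: corners about (220,12), (282,12), (281,182), (222,184), with the empty rack to the right.

```bash
python3 - <<'E'
from h import *
o,im,c=stone(); p=im["pixels"].astype(int)
g=(p[...,2]>=p[...,0]+2); v,u=np.mgrid[:384,:512]; g&=(u>205)&(u<295)&(v>3)&(v<195)&(abs(c[...,2]-.023)<.012)
s=c[g]; q=s[:,:2]; print(len(s),np.median(s[:,2]))
rc=cv2.minAreaRect((q*1000).astype(np.float32)); print(rc)
# board pose again
im2,c2,qq=board()
P=im2["pixels"].astype(int)
n=np.array([-np.sin(.39)*np.cos(PSI),-np.sin(.39)*np.sin(PSI),np.cos(.39)])
u_=np.array([np.cos(.39)*np.cos(PSI),np.cos(.39)*np.sin(PSI),np.sin(.39)]); y_=np.cross(n,u_)
w=(qq-H); a=np.c_[w@u_,w@y_,w@n]; print("wood frame pct",np.percentile(a,[.5,50,99.5],axis=0))
t=np.load("pics/w1.npz") 
E
```

```text
4545 0.02350432677957659
((489.49755859375, -175.10653686523438), (149.0162353515625, 53.17216110229492), 83.35005950927734)
angle 0.38290385963534923 psi -0.11500489308932102 4301 [0.53998146 0.10602686 0.07627234] [-0.37114759  0.04287297  0.92758362]
wood frame pct [[-0.00358769 -0.08042722  0.00727814]
 [ 0.0753312  -0.00220416  0.01023808]
 [ 0.13724157  0.07964412  0.01301679]]
```

```bash
cat >> h.py <<'E'
TH=.387
un=np.array([-np.sin(TH)*np.cos(PSI),-np.sin(TH)*np.sin(PSI),np.cos(TH)]); us=np.array([np.cos(TH)*np.cos(PSI),np.cos(TH)*np.sin(PSI),np.sin(TH)])
def bed(x,n): return H+us*(.1045+x)+un*n
E
python3 - <<'E'
from h import *
p,r=now(); Q=Rt(-.116); B=Rt(-.116,TH)
p,r=plan(p,r,[([.4895,-.175,.08],Q,4),([.4895,-.175,.0225],Q,4)]); print("close; lift")
p,r=plan(p,r,[([.4895,-.175,.17],Q,6),(bed(.005,.115),B,10),(bed(.005,.05),B,4)])
print(p,bed(.005,.0325))
E
```

```text
[[0.02,-0.001,0.021,0,0,0],[0.02,-0.002,0.022,-0.001,0,0],[0.02,-0.001,0.021,0,0.001,0],[0.02,-0.001,0.022,0,0,0],[0,0,0.014,0,0,0],[0,0,0.015,0,0,0],[0,0,0.014,0,0,0],[0,0,0.014,0,0,0]]
close; lift
[[0,0,-0.025,0,0,0],[0,0,-0.024,0,0,0],[0,0,-0.025,0,0,0],[0,0,-0.024,0,0,0],[0,0,-0.025,0,0,0],[0,0,-0.024,0,0,0],[0.029,0.001,-0.002,-0.039,0,0],[0.028,0.002,-0.002,-0.038,0,0],[0.029,0.001,-0.001,-0.039,0,0],[0.029,0.002,-0.002,-0.039,0,0]]
[[0.029,0.001,-0.002,-0.039,0,0],[0.028,0.002,-0.001,-0.038,0,0],[0.029,0.002,-0.001,-0.039,0,0],[0.029,0.002,-0.002,-0.039,0,0],[0.029,0.002,-0.001,-0.039,0,0],[0.028,0.002,-0.001,-0.038,0,0],[0,0,0.016,0,0,0],[0,0,0.016,0,0,0],[0,0,0.016,0,0,0],[0,0,0.016,0,0,0]]
[0.56145212 0.10507862 0.12825696] [0.56784733 0.10477193 0.11142309]
```

Call:
arm_command:
  targets:
    - [[0.02,-0.001,0.021,0,0,0],[0.02,-0.002,0.022,-0.001,0,0],[0.02,-0.001,0.021,0,0.001,0],[0.02,-0.001,0.022,0,0,0],[0,0,0.014,0,0,0],[0,0,0.015,0,0,0],[0,0,0.014,0,0,0],[0,0,0.014,0,0,0],[0,0,0,0,0,0]]
  jaw: 0.088

```text
clock: 24.15
position: [0.4906, -0.1767, 0.0222]
ee_rot: [-2.348, -2.087, 0.0]
force: [-0.2, -0.3, 0.7]
width: 0.956
gripper_force: 0.0
```

Call:
arm_command:
  targets:
    - [[0,0,0,0,0,0],[0,0,0,0,0,0],[0,0,0,0,0,0],[0,0,0,0,0,0],[0,0,0,0,0,0]]
  jaw: 0.0
  newtons: 35

```text
clock: 24.78
position: [0.4912, -0.1766, 0.0235]
ee_rot: [2.347, 2.086, 0.001]
force: [-1.7, 0.1, 4.6]
width: 0.599
gripper_force: 35.0
```

Call:
arm_command:
  targets:
    - [[0,0,-0.025,0,0,0],[0,0,-0.024,0,0,0],[0,0,-0.025,0,0,0],[0,0,-0.024,0,0,0],[0,0,-0.025,0,0,0],[0,0,-0.024,0,0,0],[0.029,0.001,-0.002,-0.039,0,0],[0.028,0.002,-0.002,-0.038,0,0],[0.029,0.001,-0.001,-0.039,0,0],[0.029,0.002,-0.002,-0.039,0,0]]

```text
clock: 26.02
position: [0.5093, -0.0621, 0.177]
ee_rot: [2.258, 2.007, 0.157]
force: [0.2, 1.4, -5.5]
width: 0.597
gripper_force: 35.0
```

Call:
arm_command:
  targets:
    - [[0.029,0.001,-0.002,-0.039,0,0],[0.028,0.002,-0.001,-0.038,0,0],[0.029,0.002,-0.001,-0.039,0,0],[0.029,0.002,-0.002,-0.039,0,0],[0.029,0.002,-0.001,-0.039,0,0],[0.028,0.002,-0.001,-0.038,0,0],[0,0,0,0,0,0],[0,0,0,0,0,0]]

```text
clock: 27.02
position: [0.5381, 0.1062, 0.1874]
ee_rot: [2.114, 1.88, 0.366]
force: [0.2, -0.7, -4.4]
width: 0.596
gripper_force: 35.0
```

```bash
python3 - <<'E'
from h import *
p,r=now(); print(p,bed(.005,.115),arm.observe()["width"]); board()
plan(p,r,[(bed(.005,.055),Rt(-.116,TH),4),(bed(.005,.036),Rt(-.116,TH),3)])
E
```

```text
[0.53813466 0.10624858 0.18739698] [0.5369165  0.10834474 0.18782184] 0.5958092117755031
angle 0.38417785299627477 psi -0.11526635519319814 3303 [0.5291675  0.11602288 0.0714397 ] [-0.37230996  0.04310589  0.92710688]
[[0.001,0,0.015,0,0.001,0],[0,-0.001,0.015,0,0,0],[0.001,0,0.014,0,0.001,-0.001],[0,0,0.015,0,0,0],[0,0,0.006,0,0,0],[0,0,0.007,0,0,0],[0,0,0.006,0,0,0]]
```

Call:
arm_command:
  targets:
    - [[0,0,0.015,0,0,0],[0,-0.001,0.015,0,0,0],[0,0,0.014,0,0,0],[0,0,0.015,0,0,0],[0,0,0.006,0,0,0],[0,0,0.007,0,0,0],[0,0,0.006,0,0,0],[0,0,0,0,0,0]]

```text
clock: 28.08
position: [0.5673, 0.1034, 0.1153]
ee_rot: [2.113, 1.879, 0.369]
force: [0.5, 0.2, -5.0]
width: 0.598
gripper_force: 35.0
```

```bash
python3 - <<'E'
from h import *
p,r=now(); w=p-H; print(w@us-.1045,w@un,w@np.cross(un,us), arm.observe()["force"])
im,c,q=board(); cv2.imwrite("pics/s4.png",cv2.resize(im["pixels"][150:350,170:360,::-1],None,fx=3,fy=3,interpolation=2))
E
```

```text
0.006130659469039582 0.03626793761212426 -0.0014585358798548142 [ 0.4585854   0.24644617 -5.04321036]
angle 0.3812819025366534 psi -0.11498564154718258 1791 [0.51373078 0.12568467 0.06476066] [-0.36965336  0.04269315  0.92818839]
```

View pics/s4.png

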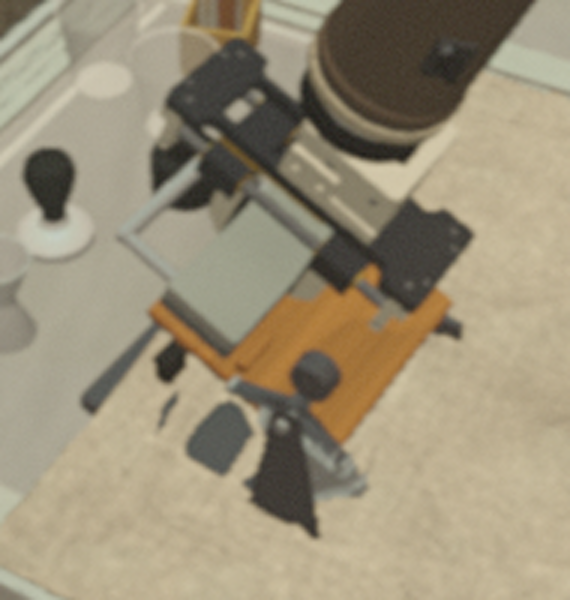

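The picture shows the stone (250,275) just up-slope of the left lip (258,352), hovering parallel to the board. I'll lower the last millimetres.

Call:
arm_command:
  targets:
    - [[0,-0.002,0.001,0,0,0],[0,0,0.001,0,0,0],[0,0,0.001,0,0,0],[0,0,0,0,0,0]]

```text
clock: 28.62
position: [0.5667, 0.1036, 0.1121]
ee_rot: [2.113, 1.879, 0.369]
force: [1.1, 0.1, -5.7]
width: 0.597
gripper_force: 35.0
```

Call:
arm_command:
  targets:
    - [[0,0,0.001,0,0,0],[0,0,0.001,0,0,0],[0,0,0,0,0,0]]

```text
clock: 29.0
position: [0.5674, 0.1036, 0.1108]
ee_rot: [2.113, 1.878, 0.37]
force: [-6.9, -0.5, 7.9]
width: 0.596
gripper_force: 35.0
```

Call:
arm_command:
  targets:
    - [[0,0,-0.001,0,0,0],[0,0,0,0,0,0],[0,0,0,0,0,0],[0,0,0,0,0,0]]
  jaw: 0.075

```text
clock: 29.5
position: [0.5671, 0.1036, 0.1111]
ee_rot: [2.113, 1.879, 0.37]
force: [-0.5, -0.2, 0.1]
width: 0.817
gripper_force: 0.0
```

Call:
arm_command:
  targets:
    - [[0,0,-0.01,0,0,0],[0,0,-0.02,0,0,0],[0,0,-0.03,0,0,0],[-0.03,0,-0.03,0,0,0],[-0.04,0,-0.03,0,0,0],[-0.03,0,0,0,0,0],[0,0,0,0,0,0],[0,0,0,0,0,0]]

```text
clock: 30.5
position: [0.5101, 0.0101, 0.2226]
ee_rot: [2.113, 1.879, 0.37]
force: [-0.4, -0.1, -1.2]
width: 0.816
gripper_force: 0.0
```

```bash
python3 - <<'E'
from h import *
im,c,q=board(); cv2.imwrite("pics/s5.png",cv2.resize(im["pixels"][150:350,170:360,::-1],None,fx=3,fy=3,interpolation=2))
def meas(c,P):
    P=P.astype(int); w=c-H; a=np.stack([w@us-.1045,w@np.cross(un,us),w@un],-1)
    g=(abs(a[...,0])<.05)&(abs(a[...,1])<.1)&(abs(a[...,2]-.033)<.006)&(P[...,0]-P[...,2]<30); s=a[g]
    print(len(s),np.median(s,0),cv2.minAreaRect((s[:,:2]*1000).astype(np.float32)))
    s0=c[g]; m0=s0.mean(0); V=np.linalg.svd(s0-m0,full_matrices=False)[2][2]; print(V*np.sign(V[2]),un)
meas(c,im["pixels"])
o,iw,cw=stone(); meas(cw,iw["pixels"]); print(o["position"],o["force"])
E
```

```text
angle 0.37443852758388213 psi -0.11543806149378198 2427 [0.51236813 0.10647658 0.0648024 ] [-0.36331574  0.04212776  0.93071313]
1824 [0.00312289 0.00900994 0.0325889 ] ((3.1204891204833984, 0.7470474243164062), (152.2102813720703, 54.39656448364258), 89.75987243652344)
[-0.36571326  0.0447099   0.92965307] [-0.37491909  0.04330678  0.92604546]
10904 [ 0.00350695 -0.00350899  0.03309257] ((3.3054676055908203, -9.815544128417969), (130.59225463867188, 54.598167419433594), 89.95704650878906)
[-0.3684655   0.04345383  0.9286253 ] [-0.37491909  0.04330678  0.92604546]
[0.51021231 0.01057912 0.22243551] [ 0.00386288 -0.25062679  0.87320908]
```

View pics/s5.png

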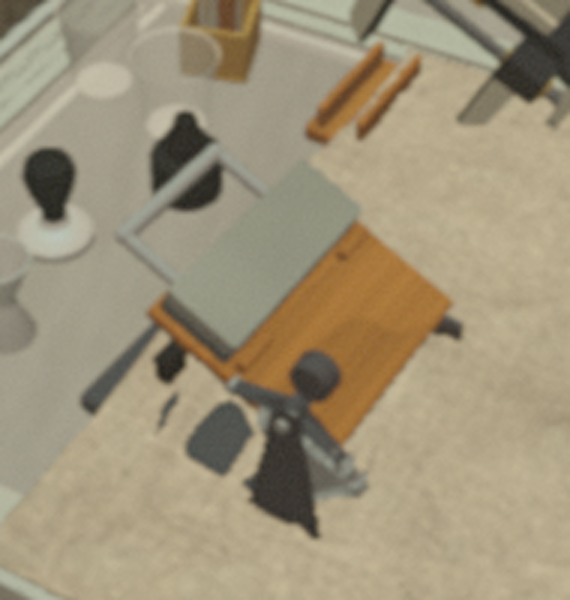

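```bash
python3 - <<'E'
from h import *
for nm in ("scene","wrist","top"):
    o,im,c=stone(nm); P=im["pixels"].astype(int); w=c-H; a=np.stack([w@us-.1045,w@np.cross(un,us),w@un],-1)
    lip=a[(abs(abs(a[...,1])-.058)<.012)&(a[...,2]>.0165)&(a[...,2]<.023)&(a[...,0]>-.06)&(a[...,0]<-.02)]
    st=a[(abs(a[...,1])<.06)&(abs(a[...,2]-.033)<.004)&(abs(a[...,0])<.05)&(P[...,0]-P[...,2]<30)]
    print(nm,len(lip),np.percentile(lip[:,0],[2,25,50,75,98]).round(4) if len(lip) else "",np.percentile(st[:,0],[1,99]).round(4))
E
```

```text
scene 88 [-0.0366 -0.0345 -0.0326 -0.0304 -0.0245] [-0.0233  0.0296]
wrist 417 [-0.0363 -0.0342 -0.0322 -0.0303 -0.0286] [-0.0234  0.03  ]
top 38 [-0.036  -0.0328 -0.031  -0.0295 -0.0279] [-0.0223  0.0322]
```

```bash
python3 -c "
from cell import arm
print(arm.sign_off())"
```

```text
the job is handed in; nothing more can be done
None
```

The job is handed in: the board stands in its second notch on the pawl (about 0.38 rad measured), and the stone lies flat on it, about 1 mm off centre crosswise and 5 mm above the lips, with no bystander touched and about 31 of the 69 s used.

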